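# Put the tongs stand together and hang up the tongs

### The job

The washed parts of the tongs stand are in the drying rack. Plug the T-shaped upright fully home into the socket of the wooden foot and let go of it, then take the wooden tongs from the leaning sleeve and hang them over the crossbar between its end knobs, one arm on each side of the bar, hanging free and still. Do not shift the things standing round about.

Things in the scene. Friction and masses are not known exactly. Their poses are not given: they have to be found in the camera images.
- stand_foot: foot of the tongs stand: fixed wooden plinth, 110 (x) x 150 (y) x 42 (z) mm, origin at the centre of its underside, z up. In the middle of its top is an oblong socket, long side along its y.
- socket (a point): centre of the socket's mouth, on the plinth's top, 42 mm above the worktop; axes as the plinth's. Hole 20 (x) x 28 (y) mm, 36 mm deep, edge slightly chamfered.
- t_upright: loose steel T-shaped upright, 0.22 kg. Origin: centre of the underside of its round collar (50 mm across, 6 mm thick); z up the post, y along the crossbar. Below the collar an oblong plug 16 (x) x 24 (y) mm, 32 mm long, tapering over its last 15 mm to 8 x 14 mm. Starts upright in the rack's loose hole, collar resting 42 mm above the worktop. Half a turn about z makes no difference.
- crossbar (a point): middle of the upright's crossbar, on its axis, right above the post, 110 mm above the collar's underside (axes as the upright's). The bar is round, 12 mm across and 162 mm long, with end knobs 18 mm across. Just below it the post (14 mm across) carries a flat-sided grip block 16 (x) x 28 (y) x 32 (z) mm, its top 6 mm below the bar axis.
- tongs: loose rigid wooden tongs, 70 g: two straight arms 6 mm thick, 18 mm wide, 85 mm long along -z, 26 mm apart (x), joined by a solid end. Origin: top of the gap, where a bar sits when straddled; z to the solid end, x across the gap, y across the width. Starts in the rack's sleeve, leaning 29 degrees from upright, solid end out, towards the rack's -x.
- bow_top (a point): top of the tongs' solid round end, 41 mm from their origin along z (axes as the tongs'). This end is 38 (x) x 18 (y) x 41 (z) mm; grip it across its 18 mm width.
- drying_rack: fixed grey plastic drying rack, tray 120 (x) x 210 (y) mm, origin at the centre of its underside. At y = +55 mm a block 80 x 80 mm, top 42 mm high, with a roomy hole 26 (x) x 34 (y) mm for the upright. At y = -55 mm a sleeve leaning 29 degrees towards -x, inside 44 x 26 mm, 62 mm deep along its slope; its mouth is at about x = 5 mm, 84 mm high.
- soap_bottle: bystander, to be left alone: clear washing-up liquid bottle with orange cap, 49x81x226 mm, upright; origin at the centre of its underside
- timer: bystander, to be left alone: egg-shaped kitchen timer, 62 mm across, 64 mm high; origin at the centre of its underside
- spice_jar: bystander, to be left alone: small spice jar with a screw cap, 42 mm across, 99 mm high; origin at the centre of its underside
- tomato_tin: bystander, to be left alone: short food tin with a paper label, 75 mm across, 58 mm high; origin at the centre of its underside
- butter_pack: bystander, to be left alone: packet of butter, 73x102x37 mm; origin at the centre of its underside
Not all that is in view belongs to the job. Of the things that look like the tongs, the smaller one is meant.

How it is judged:
By the outcome, as a careful person would: the job done as asked, in the order asked, and still so for the second after the job is handed in, with the robot touching nothing.
It also fails if it takes over 64 s, if anything falls off the work surface, if the arm or the gripper's body presses on something with over 40 N, if the wrist force passes 120 N, or if a joint passes its speed limit or range.

### The arm

A 6-joint arm with a two-finger parallel gripper is mounted at the origin on a cart in front of the work surface, level with it; the furniture and walls round the work are solid. World frame = base frame: x ahead of the robot, y to its left, z up, the work surface at z = 0. Lengths are in m, angles in rad, forces in N, time in s.
With the tool pointing down it reaches from about 0.325 to 1 m from the base axis. Payload 5.1 kg.
Tool frame: the origin (TCP) lies on the centre line of the jaws, within the pads' length; the fingertips stand robot.tip_reach ahead of it and the grasp point (between the pads) lies 6 mm ahead of it (robot.tip_reach is the distance from the TCP to the fingertips, in m); z points along the fingers, x is the direction in which the jaws open and shut, and the axes are right-handed (so a half turn about z gives the same grasp; the last joint's range is limited). The gripper opens to 85 mm and grips with 20 to 120 N. Pads are 22 mm wide; open, the fingers measure 114 mm over their backs; the gripper's body (76 mm by 85 mm) begins 54 mm behind the grasp point. The pads swing forward as they close: fully open they stand 13 mm farther back than shut.
Start: joints at [1.053, 0.124, 1.65, -0, 1.367, -0.083], TCP at [0.274, 0.589, 0.256] pointing down, gripper open.
Joint ranges: [-2.61, 2.61], [-1.02, 2.33], [0.03, 2.71], [-1.35, 4.49], [0.32, 2.68], [-2.91, 2.91]. Speed limits (rad/s): [2.57, 2.57, 3.14, 3.14, 3.14, 3.14].

### API

Orientations are given as a 3x3 rotation matrix whose columns are the frame's x, y, z axes.
In Python, from plant import sensors, optics, job_done, robot gives the robot as it stands.
- The arm moves only by the tool move_arm, never from a script. Its arguments are lists of equal length, an entry for each row: "translation": the shift along the world's x, y, z in cm, a list of three; "turn": the turn about the world's z in rad. In form: {"translation": [[tx, ty, tz], ...], "turn": [turn, ...]}. A call has 1 to 5 rows; each row is the pose to reach, as a shift and turn from the pose commanded when the call began; what a row does not reach only later rows make up. A row lasts 1/8 s, in which the tool goes at most 62.5 mm and 10.7 degrees, less where a joint would pass 70% of its speed; a pose out of reach is approached as far as the arm can. A call with a gripper value outside its range is refused whole. "claw" is the finger opening in cm, from 0 to 8.54, set as the call begins (left out, the last holds). The fingers move at their own pace and stop on an object; the grip force is fixed at half the most. Time passes only in rows, so rows that repeat a pose let the fingers close. It gives the time, the measured TCP pose, the force and the opening at its end, in the units of the state.
- sensors.state(): the state, without advancing time (a new reading comes with each control period).
- optics.capture(name): name is "scene" or "top" or "wrist"; returns the picture (400x640x3 uint8, red, green, blue); there is no depth.
- optics.camera_model(name): a dict with "fx", "fy", "cx", "cy" (pixels), "pose" (4x4, takes a point from camera to world coordinates); the wrist camera has in their place "hand_eye" (4x4, takes a point from camera to tool coordinates, whose origin is the TCP and whose axes are the tool frame's). Camera axes: x right, y down, z forward; pixel columns grow to the right and rows downward; lengths in m; the calibration is good to about 2 mm. A picture is of the moment at which its call begins: read the wrist's pose just before it. camera_model takes no time and is no camera call.
- job_done(): hands the job in, once; it reports no verdict.
Trained networks look in the newest picture that a camera, given by its name, has taken for a name from the list of things; names that differ only in an ending like _2 or _b are one class to them, and where a whole thing is asked for, a point or a joint stands for the part that bears it (a point fixed in the world has none). Each returns a list of dicts, best first, with "p" (0 to 1); they miss things now and then, are a little off and sometimes report something else, mostly with a low value. They report only what shows in the picture. A call takes as long as a camera call. They do not tell look-alikes from the thing itself.
- optics.boxes_of(camera, thing): "rect" ([left, top, right, bottom] in pixels, round what is visible of it).
- optics.cut_out(camera, thing): "pixels" (400x640 bool, what is visible of it) and "rect" ([left, top, right, bottom] in pixels, round what is visible of it).
- optics.landmark_of(camera, thing): "pixel" ([column, row] in pixels: a listed point, or the origin of a listed thing).
The state is a dict: "clock": time; "joints": joint angles; "qd": joint speeds; "effort": joint torques, N m; "tcp_pos": TCP position; "ee_rot": TCP orientation; "contact_force": force on the tool from outside, world axes, zero at the start; "torque": the same for the moment, N m; "finger_gap": finger opening in m.
Only numpy, scipy, OpenCV 4.12 (cv2) and the standard library are available. Lean on these libraries where they do the work, as an engineer would, in place of code of your own. Each camera call takes 0.05 s, during which the arm holds its last target. There are 200 camera calls.

## Working session

There is one attempt and no reset: what is moved stays moved. The work goes in short steps, Python scripts to look and compute and a tool call to move; the robot and the scene stay as the last step left them, time stands still between calls to the robot, and variables do not carry over. Pictures are saved under pics/ and viewed, about 8 in all and at most 12, crops included, and the job is handed in when it is done.

Besides the shell and the picture viewer there is one more tool, called after "Emit:" as name([rows], argument=value, ...), one row to a line, values as JSON. move_arm: Moves the arm, as the interface text tells. Its arguments: {"type":"object","properties":{"translation":{"type":"array"},"turn":{"type":"array"},"claw":{"type":"number"}},"required":["translation","turn"]}

```bash
ls; mkdir -p pics
cat > h.py <<'E'
import numpy as np, cv2
from plant import sensors, optics, job_done, robot
def ray(cam,px):
    m=optics.camera_model(cam)
    if 'pose' in m: T=np.array(m['pose'])
    else:
        s=sensors.state(); W=np.eye(4); W[:3,:3]=s['ee_rot']; W[:3,3]=s['tcp_pos']; T=W@np.array(m['hand_eye'])
    d=T[:3,:3]@np.array([(px[0]-m['cx'])/m['fx'],(px[1]-m['cy'])/m['fy'],1.])
    return T[:3,3],d/np.linalg.norm(d)
def atz(cam,px,z):
    o,d=ray(cam,px); return o+d*(z-o[2])/d[2]
def tri(rays):
    A=sum(np.eye(3)-np.outer(d,d) for o,d in rays); b=sum((np.eye(3)-np.outer(d,d))@o for o,d in rays)
    p=np.linalg.solve(A,b); return p,[round(1000*np.linalg.norm((np.eye(3)-np.outer(d,d))@(p-o)),1) for o,d in rays]
def proj(cam,P,pose=None):
    m=optics.camera_model(cam); 
    if 'pose' in m: T=np.array(m['pose'])
    else:
        s=sensors.state(); W=np.eye(4); W[:3,:3]=s['ee_rot']; W[:3,3]=s['tcp_pos']; T=W@np.array(m['hand_eye'])
    p=(np.asarray(P)-T[:3,3])@T[:3,:3]
    return np.c_[m['fx']*p[...,0]/p[...,2]+m['cx'],m['fy']*p[...,1]/p[...,2]+m['cy']]
def save(cam,name):
    im=optics.capture(cam); cv2.imwrite('pics/'+name,im[:,:,::-1]); return im
E
python3 - <<'E'
from h import *
np.set_printoptions(precision=3,suppress=True)
s=sensors.state(); print(s['clock'],s['tcp_pos'],s['ee_rot'],robot.tip_reach)
for c in ('scene','top'):
    im=save(c,c+'1.png'); m=optics.camera_model(c); print(c,np.array(m['pose']),m['fx'])
    for t in ('socket','crossbar','t_upright','bow_top','tongs','stand_foot','drying_rack','soap_bottle','timer','spice_jar','tomato_tin','butter_pack'):
        print(t,[(round(r['p'],2),np.round(r['pixel'],1)) for r in optics.landmark_of(c,t)[:3]])
print(optics.camera_model('wrist'))
print(sensors.state()['clock'])
E
```

```text
pics
0.0 [0.274 0.589 0.255] [[ 0.421  0.907 -0.001]
 [ 0.907 -0.421 -0.002]
 [-0.002 -0.    -1.   ]] 0.025
scene [[ 0.465  0.494 -0.735  1.844]
 [ 0.885 -0.243  0.396 -0.655]
 [ 0.017 -0.834 -0.551  1.041]
 [ 0.     0.     0.     1.   ]] 492.44556523728846
socket [(0.89, array([265.2, 233.7]))]
crossbar [(0.68, array([347.8, 170.2]))]
t_upright [(0.73, array([342.8, 194.7])), (0.68, array([351. , 213.3]))]
bow_top [(0.64, array([395.2, 182.5])), (0.46, array([353.8, 190.2]))]
tongs [(0.86, array([409.8, 187.1])), (0.43, array([358.6, 196.8]))]
stand_foot [(0.56, array([262.6, 241.4]))]
drying_rack [(0.94, array([350.1, 212.6]))]
soap_bottle [(0.86, array([327.7, 265.3]))]
timer [(0.57, array([299.3, 223.8]))]
spice_jar [(0.7, array([284.4, 208.5]))]
tomato_tin [(0.66, array([322.3, 241.4]))]
butter_pack [(0.86, array([166.4, 249.6])), (0.46, array([357.7, 196.9]))]
top [[ 0.01  -0.994  0.11   0.458]
 [-1.    -0.012 -0.02   0.016]
 [ 0.021 -0.11  -0.994  1.59 ]
 [ 0.     0.     0.     1.   ]] 391.2474351452742
socket [(0.82, array([362.5, 200.4]))]
crossbar [(0.8, array([267. , 223.5]))]
t_upright [(0.56, array([269.1, 220.7])), (0.51, array([273. , 207.1]))]
bow_top [(0.97, array([203.3, 233.6])), (0.54, array([274.8, 186.8]))]
tongs [(0.69, array([192.9, 218.3])), (0.52, array([272.4, 189.9]))]
stand_foot [(0.84, array([356.5, 198.2]))]
drying_rack [(0.97, array([273.2, 207.6]))]
soap_bottle [(0.68, array([326.1, 154.5]))]
timer [(0.72, array([318.4, 215.2]))]
spice_jar [(0.66, array([319.7, 246.1])), (0.38, array([270.2, 188.2]))]
tomato_tin [(0.84, array([315.4, 184.5]))]
butter_pack [(0.73, array([433.4, 230. ]))]
{'fx': 348.60010930117915, 'fy': 348.60010930117915, 'cx': 310.50383081772634, 'cy': 200.7770402330383, 'hand_eye': array([[ 1.   , -0.001,  0.   ,  0.001],
       [ 0.001,  0.965,  0.261, -0.067],
       [-0.   , -0.261,  0.965, -0.117],
       [ 0.   ,  0.   ,  0.   ,  1.   ]])}
1.3
```

Run:
```python
from h import *
np.set_printoptions(precision=3,suppress=True)
a=cv2.imread('pics/top1.png')[120:280,120:470]; cv2.imwrite('pics/a.png',cv2.resize(a,None,fx=2.28,fy=2.28,interpolation=cv2.INTER_CUBIC))
b=cv2.imread('pics/scene1.png')[130:320,130:450]; cv2.imwrite('pics/b.png',cv2.resize(b,None,fx=2.5,fy=2.5,interpolation=cv2.INTER_CUBIC))
print('socket',atz('top',(362.5,200.4),.042),atz('scene',(265.2,233.7),.042))
print('cross',atz('top',(267,223.5),.152),atz('scene',(347.8,170.2),.152))
for p in [((274.8,186.8),(353.8,190.2)),((203.3,233.6),(395.2,182.5))]: print('bow',tri([ray('top',p[0]),ray('scene',p[1])]))
for n,p,q in [('rack',(273.2,207.6),(350,212.6)),('soap',(326,154.5),(327.7,265.3)),('timer',(318,215),(299.3,223.8)),('spice',(319.7,246),(284.4,208.5)),('tin',(315.4,184.5),(322,241.4)),('butter',(433,230),(166,249))]:
  print(n,atz('top',p,0),atz('scene',q,0))
```

```text
socket [ 0.593 -0.175  0.042] [ 0.602 -0.164  0.042]
cross [0.495 0.189 0.152] [0.516 0.205 0.152]
bow (array([0.631, 0.163, 0.141]), [np.float64(1.9), np.float64(1.9)])
bow (array([ 0.46 ,  0.469, -0.002]), [np.float64(7.8), np.float64(7.8)])
rack [0.563 0.184 0.   ] [0.569 0.193 0.   ]
soap [ 0.786 -0.029  0.   ] [ 0.796 -0.029  0.   ]
timer [0.535 0.001 0.   ] [ 0.549 -0.01   0.   ]
spice [ 0.411 -0.007  0.   ] [ 0.436 -0.016  0.   ]
tin [0.66  0.014 0.   ] [0.677 0.014 0.   ]
butter [ 0.48  -0.467  0.   ] [ 0.481 -0.473  0.   ]
```

View pics/a.png

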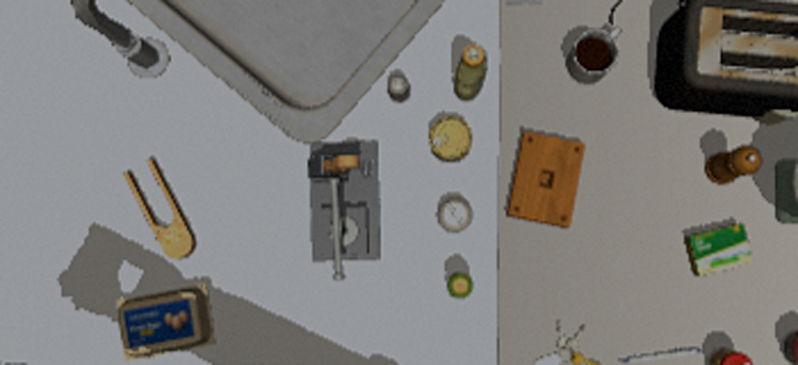

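View pics/b.png

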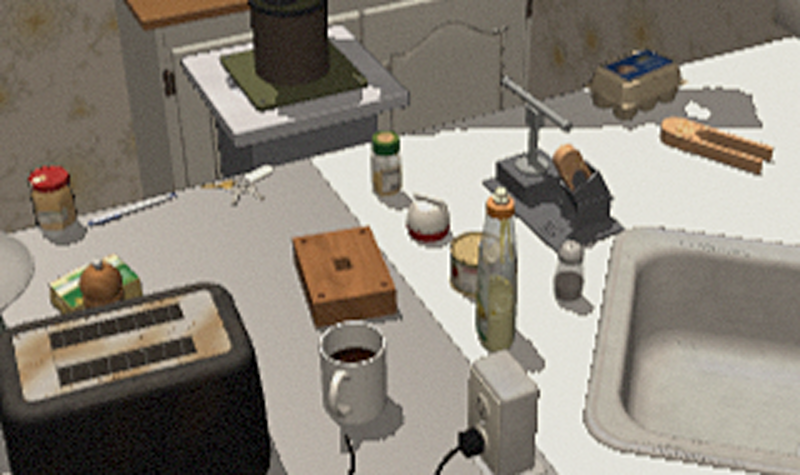

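The pictures show the rack at the middle left of the top view, with the crossbar running along world x. The tongs' bow is in the sleeve at top px (275,187), and the larger look-alike lies at (200,230). The foot is at top px (362,200), with the timer, tin and jar between it and the rack. Next I'm moving the wrist camera over the rack.

Emit:
move_arm([
  [2.5,-5,1.5],
  [5,-10,3],
  [7.5,-15,4.5],
  [10,-20,6],
  [12.5,-25,7.5],
], turn=[0.09,0.18,0.27,0.36,0.434], claw=8.5)

```text
clock: 1.92
tcp_pos: [0.3993, 0.3379, 0.332]
ee_rot: [[-0.002, 1.0, 0.001], [1.0, 0.002, 0.0], [0.0, 0.001, -1.0]]
contact_force: [1.3, 0.2, 0.0]
finger_gap: 0.0852
```

Emit:
move_arm([
  [2.5,-5,0],
  [5,-10,0],
  [8,-15,0],
  [8,-15,0],
  [8,-15,0],
], turn=[0,0,0,0,0])

```text
clock: 2.55
tcp_pos: [0.4787, 0.1896, 0.3313]
ee_rot: [[0.001, 1.0, -0.0], [1.0, -0.001, 0.0], [0.0, -0.0, -1.0]]
contact_force: [-0.7, -0.2, 0.1]
finger_gap: 0.0852
```

Run:
```python
from h import *
np.set_printoptions(precision=3,suppress=True)
s=sensors.state(); print(s['clock'],s['tcp_pos'],s['ee_rot'])
im=save('wrist','w1.png'); s=sensors.state(); print(s['tcp_pos'])
for t,z in (('crossbar',.152),('t_upright',.042),('bow_top',.141),('tongs',.105),('drying_rack',0)):
    for r in optics.landmark_of('wrist',t)[:3]: print(t,round(r['p'],2),np.round(r['pixel'],1),atz('wrist',r['pixel'],z))
```

```text
2.55 [0.479 0.19  0.331] [[ 0.001  1.    -0.   ]
 [ 1.    -0.001  0.   ]
 [ 0.    -0.    -1.   ]]
[0.478 0.19  0.331]
crossbar 0.76 [311.9 219.4] [0.51  0.193 0.152]
t_upright 0.95 [309.6 189.3] [0.508 0.191 0.042]
bow_top 0.8 [291.9 318.4] [0.618 0.173 0.141]
tongs 0.96 [549.5 189.3] [0.493 0.434 0.105]
tongs 0.62 [308.6 298.9] [0.617 0.19  0.105]
tongs 0.44 [ 57.5 252.2] [ 0.562 -0.077  0.105]
drying_rack 0.87 [312.8 222.3] [0.564 0.195 0.   ]
```

View pics/w1.png

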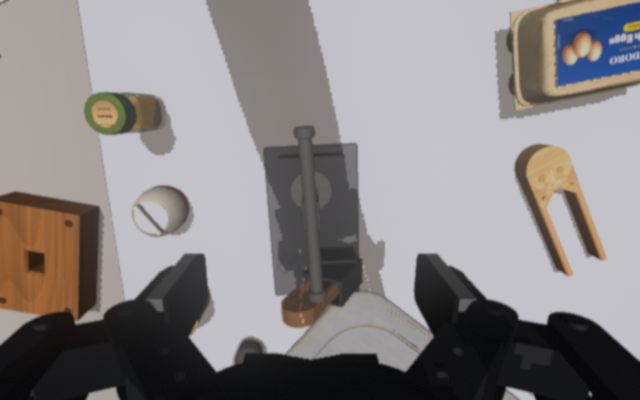

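The wrist view shows the crossbar from knob (304,132) to knob (317,296), and the collar at about (309,190). The small tongs' bow is at about (295,315), leaning left (-y). The socket is at about (36,261).

Run:
```python
from h import *
np.set_printoptions(precision=4,suppress=True)
im=cv2.imread('pics/w1.png')
a=atz('wrist',(304,132),.152);b=atz('wrist',(317,296),.152); d=b-a
print('knobs',a,b,np.linalg.norm(d),(a+b)/2,'yaw of bar',np.arctan2(d[1],d[0]))
# rack left/right edges
for p,q in (((265,150),(273,293)),((357,145),(358,240))):
  a=atz('wrist',p,.005);b=atz('wrist',q,.005);d=b-a;print('rack edge',a,b,np.arctan2(d[1],d[0]))
r=optics.cut_out('wrist','crossbar'); 
for k in r[:2]:
  m=k['pixels']; print(k['p'],k['rect'],m.sum())
# bar centre line by rows: grey levels around row
g=cv2.cvtColor(im,cv2.COLOR_BGR2GRAY)
for row in (145,160,175,190,205,220,235,250): print(row,g[row,294:328].tolist())
r=optics.landmark_of('wrist','socket'); print([(k['p'],k['pixel'],atz('wrist',k['pixel'],.042)) for k in r])
```

```text
knobs [0.4329 0.1862 0.152 ] [0.5862 0.1979 0.152 ] 0.15372193556195773 [0.5095 0.1921 0.152 ] yaw of bar 0.07610750433506594
rack edge [0.4656 0.1341 0.005 ] [0.6677 0.1386 0.005 ] 0.02255469766770572
rack edge [0.4592 0.2504 0.005 ] [0.5874 0.2563 0.005 ] 0.045935169134973156
145 [103, 102, 100, 94, 82, 79, 83, 88, 90, 94, 96, 96, 95, 91, 88, 85, 80, 75, 75, 79, 81, 83, 83, 82, 80, 80, 80, 80, 79, 78, 78, 78, 79, 77]
160 [76, 76, 75, 75, 73, 72, 75, 81, 86, 89, 93, 95, 96, 95, 91, 87, 84, 79, 74, 72, 73, 75, 74, 74, 74, 75, 75, 76, 75, 75, 76, 75, 76, 76]
175 [75, 73, 73, 76, 82, 87, 85, 79, 79, 84, 88, 91, 95, 96, 94, 91, 88, 84, 79, 77, 80, 90, 95, 95, 95, 95, 94, 93, 89, 84, 79, 75, 73, 73]
190 [96, 96, 95, 95, 95, 95, 95, 90, 81, 79, 82, 86, 89, 93, 95, 94, 91, 88, 84, 80, 74, 70, 74, 82, 87, 91, 94, 95, 94, 94, 95, 95, 95, 95]
205 [74, 75, 79, 85, 90, 93, 90, 85, 82, 78, 77, 81, 85, 88, 92, 93, 93, 91, 88, 84, 80, 75, 74, 80, 81, 83, 88, 91, 91, 88, 83, 77, 73, 72]
220 [74, 74, 74, 74, 73, 72, 72, 72, 74, 76, 77, 76, 79, 84, 88, 90, 93, 93, 91, 88, 85, 80, 75, 73, 77, 77, 70, 69, 71, 71, 70, 71, 71, 71]
235 [74, 73, 73, 73, 73, 72, 72, 72, 72, 71, 71, 70, 72, 77, 82, 86, 88, 92, 93, 91, 88, 84, 80, 75, 69, 66, 68, 69, 70, 69, 69, 70, 70, 70]
250 [73, 73, 73, 74, 83, 97, 96, 83, 73, 71, 70, 71, 70, 70, 75, 80, 85, 88, 92, 93, 92, 90, 85, 81, 75, 67, 55, 48, 46, 46, 46, 46, 46, 47]
[(0.84, [37.8, 264.0], array([ 0.6054, -0.1546,  0.042 ]))]
```

Emit:
move_arm([
  [3.1,0.3,-5],
  [3.1,0.3,-10],
  [3.1,0.3,-15],
  [3.1,0.3,-19.5],
  [3.1,0.3,-19.5],
], turn=[0.07,0.07,0.07,0.07,0.07], claw=6)

```text
clock: 3.58
tcp_pos: [0.5067, 0.1919, 0.132]
ee_rot: [[-0.07, 0.998, -0.009], [0.998, 0.07, -0.002], [-0.002, -0.009, -1.0]]
contact_force: [0.7, -0.4, 0.4]
finger_gap: 0.0599
```

Emit:
move_arm([
  [0,0,0],
  [0,0,0],
  [0,0,0],
  [0,0,0],
  [0,0,0],
], turn=[0,0,0,0,0], claw=0.8)

```text
clock: 4.2
tcp_pos: [0.5114, 0.1927, 0.1389]
ee_rot: [[-0.069, 0.998, 0.004], [0.998, 0.069, 0.001], [0.001, 0.004, -1.0]]
contact_force: [-0.5, -1.7, 6.8]
finger_gap: 0.0152
```

Emit:
move_arm([
  [0,0,0],
  [0,0,2],
  [0,0,6],
  [0,0,10],
  [0,0,12],
], turn=[0,0,0,0,0])

```text
clock: 4.82
tcp_pos: [0.5104, 0.1928, 0.2596]
ee_rot: [[-0.069, 0.998, 0.004], [0.998, 0.069, 0.001], [0.001, 0.004, -1.0]]
contact_force: [-0.2, 0.4, -2.8]
finger_gap: 0.0153
```

Emit:
move_arm([
  [1.2,-5,0],
  [2.4,-10,0],
  [3.6,-15,0],
  [4.8,-20,0],
  [6,-25,0],
], turn=[0,0,0,0,0])

```text
clock: 5.45
tcp_pos: [0.5694, -0.0589, 0.2554]
ee_rot: [[-0.069, 0.998, -0.002], [0.998, 0.069, 0.001], [0.001, -0.002, -1.0]]
contact_force: [0.3, 0.5, -2.9]
finger_gap: 0.0152
```

Run:
```python
from h import *
np.set_printoptions(precision=4,suppress=True)
s=sensors.state(); print(s['clock'],s['tcp_pos'],s['contact_force'],s['finger_gap'],s['torque'])
im=save('wrist','w2.png'); s=sensors.state()
for t,z in (('socket',.042),('stand_foot',0.0)):
    for r in optics.landmark_of('wrist',t)[:3]: print(t,round(r['p'],2),np.round(r['pixel'],1),atz('wrist',r['pixel'],z))
save('top','t2.png'); save('scene','s2.png')
for c in('top','scene'):
  for t in ('crossbar','t_upright'):
    for r in optics.landmark_of(c,t)[:2]: print(c,t,round(r['p'],2),np.round(r['pixel'],1))
  for r in optics.landmark_of(c,'socket')[:2]: print(c,'socket',atz(c,r['pixel'],.042))
  p=np.array(s['tcp_pos']); print('expected bar', proj(c,(p+[0,0,.016])[None]), 'collar',proj(c,(p-[0,0,.094])[None]))
```

```text
5.45 [ 0.5694 -0.0589  0.2554] [ 0.3335  0.5413 -2.9025] 0.015247070632301987 [ 0.0475 -0.0026 -0.0274]
socket 0.56 [206.  204.6] [ 0.6031 -0.1616  0.042 ]
stand_foot 0.75 [215.5 195.2] [ 0.6038 -0.1606  0.    ]
top crossbar 0.74 [314.9 183.2]
top crossbar 0.69 [273.7 208.9]
top t_upright 0.47 [434.8 228. ]
top t_upright 0.46 [334.9 202. ]
top socket [ 0.6049 -0.1742  0.042 ]
expected bar [[338.4313 200.9605]] collar [[336.5771 203.4875]]
scene crossbar 0.81 [290.8 164.9]
scene t_upright 0.67 [289.5 191.5]
scene t_upright 0.65 [355.8 195.7]
scene socket [ 0.617  -0.1557  0.042 ]
expected bar [[287.1571 163.4225]] collar [[287.5229 192.2479]]
```

View pics/w2.png

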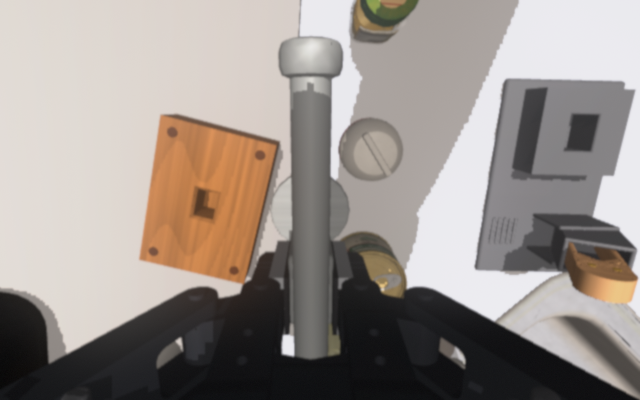

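The wrist view shows the upright held upright in the jaws. The foot's top is left of the bar with its socket at about (207,204), and the empty rack hole is at (583,132). I'm rectifying the foot's top plane to measure it precisely.

```bash
cat >> h.py <<'E'
def rect(cam,img,cx,cy,z,half=.1,ppm=3000):
    n=int(2*half*ppm); u=(np.arange(n)-n/2)/ppm
    X,Y=np.meshgrid(cx+u,cy+u,indexing='ij') # rows +x, cols +y
    p=proj(cam,np.stack([X.ravel(),Y.ravel(),np.full(X.size,z)],1)).astype(np.float32).reshape(n,n,2)
    return cv2.remap(img,p[...,0],p[...,1],cv2.INTER_LINEAR)
E
python3 - <<'E'
from h import *
im=cv2.imread('pics/w2.png')
r=rect('wrist',im,.603,-.162,.042); 
for i in range(0,600,60): cv2.line(r,(i,0),(i,8),(0,0,255),1); cv2.line(r,(0,i),(8,i),(0,0,255),1)
cv2.imwrite('pics/r2.png',r)
E
```

```text
(no output)
```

View pics/r2.png

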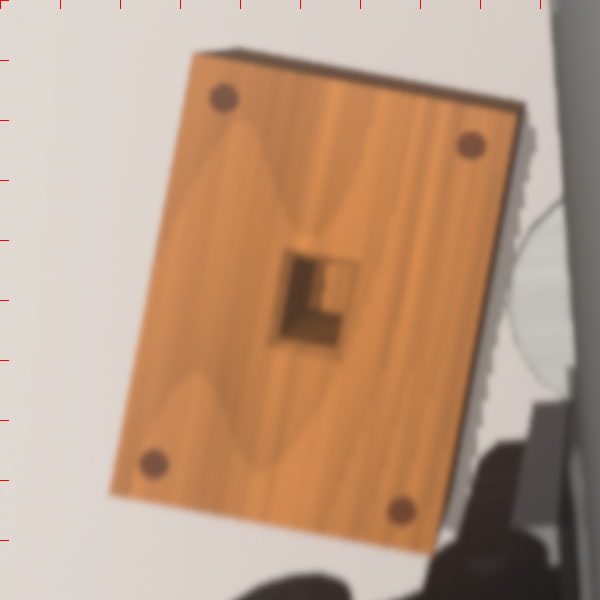

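Run:
```python
from h import *
im=cv2.imread('pics/w2.png'); s=sensors.state(); p=np.array(s['tcp_pos']); R=np.array(s['ee_rot'])
o=im.copy(); t=np.linspace(0,2*np.pi,200)
c=p+R[:,2]*.088
P=c+.025*(np.cos(t)[:,None]*R[:,0]+np.sin(t)[:,None]*R[:,1])
o=cv2.resize(o[130:290,230:430],None,fx=4,fy=3.75*4/3.75)
q=((proj('wrist',P)-[230,130]+.5)*4-.5)
cv2.polylines(o,[np.round(q).astype(int)],True,(0,0,255),1)
cv2.imwrite('pics/o2.png',o[:600])
```

```text
(no output)
```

View pics/o2.png

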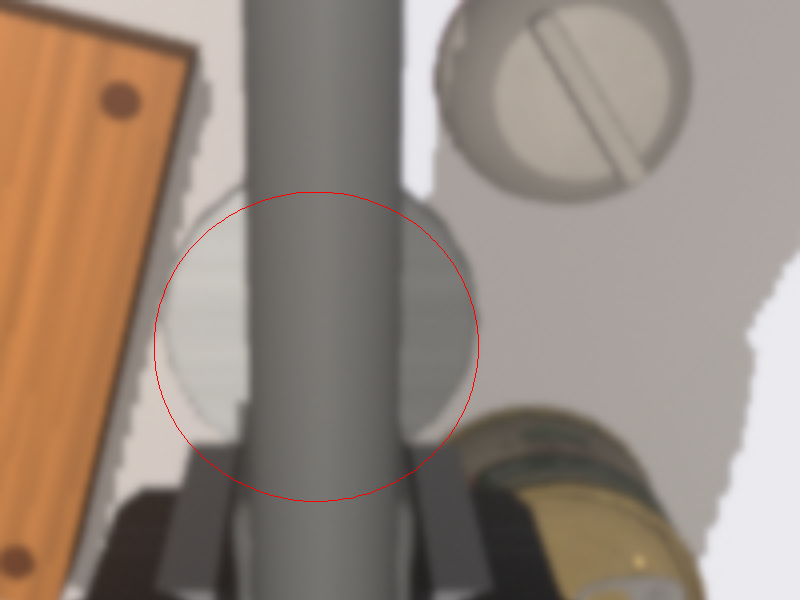

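Emit:
move_arm([
  [1,-4,0],
  [2,-7,0],
  [3.5,-10,0],
  [3.5,-10,0],
  [3.5,-10,0],
], turn=[-0.13,-0.253,-0.253,-0.253,-0.253])

```text
clock: 6.62
tcp_pos: [0.6046, -0.1567, 0.2561]
ee_rot: [[0.182, 0.983, -0.001], [0.983, -0.182, 0.001], [0.001, -0.001, -1.0]]
contact_force: [-0.2, 0.7, -3.1]
finger_gap: 0.0153
```

Run:
```python
from h import *
np.set_printoptions(precision=4,suppress=True)
s=sensors.state(); print(s['clock'],s['tcp_pos'],s['ee_rot'])
im=save('wrist','w3.png'); s=sensors.state(); print(s['tcp_pos'])
p=np.array(s['tcp_pos']); R=np.array(s['ee_rot'])
# metric view of foot top and of collar plane, side by side
a=rect('wrist',im[:,:,::-1].copy(),.604,-.157,.042,.1,2000)
t=np.linspace(0,2*np.pi,200)
o=im[:,:,::-1].copy(); o=cv2.resize(o[130:260,240:380],None,fx=2.85,fy=2.85,interpolation=cv2.INTER_CUBIC)
for z,col in ((.094,(0,0,255)),):
    P=p+R[:,2]*z+R[:,0]*.0006-R[:,1]*.003+.025*(np.cos(t)[:,None]*R[:,0]+np.sin(t)[:,None]*R[:,1])
    cv2.polylines(o,[np.round((proj('wrist',P)-[240,130]+.5)*2.85-.5).astype(int)],True,col,1)
yaw=-.184;c=np.array([.6041,-.1574]);u=np.array([np.cos(yaw),np.sin(yaw)]);v=np.array([-u[1],u[0]])
def pl(hx,hy):
    k=[c+a_*hx*v+b_*hy*u for a_,b_ in((1,1),(1,-1),(-1,-1),(-1,1))]
    return np.array([[ (q[1]+.157)*2000+200,(q[0]-.604)*2000+200] for q in k]).round().astype(int)
cv2.polylines(a,[pl(.055,.075)],True,(0,0,255),1)
cv2.imwrite('pics/o3.png',np.hstack([a,cv2.resize(o,(400,371))[:400] if o.shape[0]>=400 else cv2.copyMakeBorder(o,0,400-o.shape[0],0,0,cv2.BORDER_CONSTANT)]))
```

```text
6.625 [ 0.6046 -0.1567  0.2561] [[ 0.1822  0.9833 -0.0006]
 [ 0.9833 -0.1822  0.0006]
 [ 0.0005 -0.0007 -1.    ]]
[ 0.6046 -0.1566  0.2562]
```

View pics/o3.png

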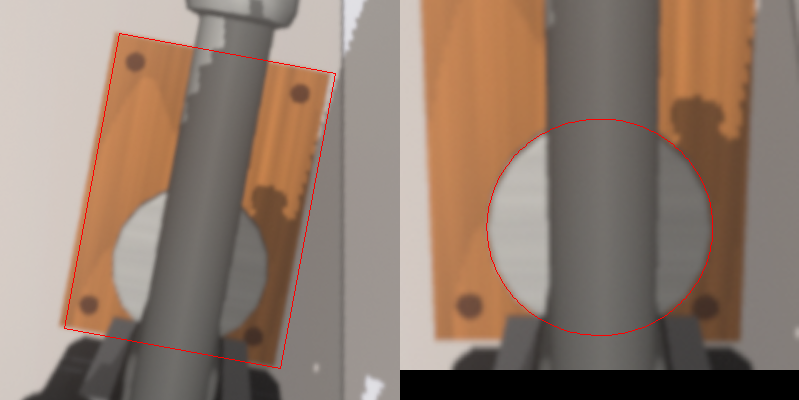

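Emit:
move_arm([
  [0.2,-0.33,-3],
  [0.2,-0.33,-6],
  [0.2,-0.33,-7],
  [0.2,-0.33,-8],
  [0.2,-0.33,-9],
], turn=[0,0,0,0,0])

```text
clock: 7.3
tcp_pos: [0.6075, -0.1608, 0.1672]
ee_rot: [[0.182, 0.983, 0.002], [0.983, -0.182, -0.001], [-0.0, 0.002, -1.0]]
contact_force: [-0.1, -0.6, -2.5]
finger_gap: 0.0154
```

Emit:
move_arm([
  [0,0,-0.8],
  [0,0,-1.6],
  [0,0,-2.1],
  [0,0,-2.1],
], turn=[0,0,0,0])

```text
clock: 7.8
tcp_pos: [0.6066, -0.1608, 0.1448]
ee_rot: [[0.183, 0.983, -0.001], [0.983, -0.183, 0.0], [0.0, -0.001, -1.0]]
contact_force: [0.2, 0.6, -3.1]
finger_gap: 0.0152
```

Emit:
move_arm([
  [0,0,-0.2],
  [0,0,-0.4],
  [0,0,-0.5],
  [0,0,-0.5],
], turn=[0,0,0,0])

```text
clock: 8.3
tcp_pos: [0.6068, -0.1608, 0.1403]
ee_rot: [[0.183, 0.983, -0.0], [0.983, -0.183, 0.0], [-0.0, -0.0, -1.0]]
contact_force: [-0.9, -0.8, -2.7]
finger_gap: 0.0153
```

Emit:
move_arm([
  [0,0,-0.15],
  [0,0,-0.3],
  [0,0,-0.3],
], turn=[0,0,0])

```text
clock: 8.68
tcp_pos: [0.6072, -0.161, 0.1389]
ee_rot: [[0.183, 0.983, 0.001], [0.983, -0.183, -0.0], [-0.0, 0.001, -1.0]]
contact_force: [-3.5, 0.8, 5.6]
finger_gap: 0.0153
```

The collar bottoms at TCP z = 0.139, the same height at which it was gripped on the 42 mm rack block, so it is home. Releasing now.

Emit:
move_arm([
  [0,0,0],
  [0,0,0],
  [0,0,0.2],
  [0,0,4],
  [0,0,10],
], turn=[0,0,0,0,0], claw=6)

```text
clock: 9.3
tcp_pos: [0.6053, -0.1603, 0.2352]
ee_rot: [[0.183, 0.983, -0.006], [0.983, -0.183, 0.002], [0.001, -0.006, -1.0]]
contact_force: [1.2, -0.9, -0.5]
finger_gap: 0.0598
```

Emit:
move_arm([
  [-1,5.5,3],
  [-2,11,6],
  [-3,16.5,9],
  [-4,22,9],
  [-6,27,9],
], turn=[0.12,0.24,0.24,0.24,0.24])

```text
clock: 9.93
tcp_pos: [0.5466, 0.1111, 0.3282]
ee_rot: [[-0.057, 0.998, 0.002], [0.998, 0.057, 0.0], [0.0, 0.002, -1.0]]
contact_force: [-0.1, 0.2, -0.4]
finger_gap: 0.0603
```

Emit:
move_arm([
  [0.5,4,0],
  [1,6,0],
  [1,6,0],
  [1,6,0],
], turn=[0,0,0,0])

```text
clock: 10.42
tcp_pos: [0.5571, 0.1682, 0.3271]
ee_rot: [[-0.055, 0.998, -0.001], [0.998, 0.055, -0.001], [-0.001, -0.001, -1.0]]
contact_force: [0.3, 0.7, -0.2]
finger_gap: 0.0604
```

Run:
```python
from h import *
np.set_printoptions(precision=4,suppress=True)
s=sensors.state(); print(s['clock'],s['tcp_pos'],s['ee_rot'])
im=save('wrist','w4.png'); s=sensors.state(); print(s['tcp_pos'])
for t,z in (('bow_top',.141),('tongs',.105),('crossbar',.152)):
    for r in optics.landmark_of('wrist',t)[:3]: print(t,round(r['p'],2),np.round(r['pixel'],1),atz('wrist',r['pixel'],z))
save('top','t4.png')
for t,z in (('bow_top',.141),('crossbar',.152),('t_upright',.042)):
    for r in optics.landmark_of('top',t)[:3]: print('top',t,round(r['p'],2),np.round(r['pixel'],1),atz('top',r['pixel'],z))
```

```text
10.425 [0.5571 0.1682 0.3271] [[-0.0551  0.9985 -0.0005]
 [ 0.9985  0.0551 -0.0007]
 [-0.0006 -0.0005 -1.    ]]
[0.5571 0.168  0.3271]
bow_top 0.89 [307.5 247.8] [0.6185 0.1696 0.141 ]
bow_top 0.79 [567.2  94.4] [0.4699 0.3782 0.141 ]
tongs 0.74 [163.1 309. ] [0.7145 0.0153 0.105 ]
tongs 0.65 [322.3 234. ] [0.6175 0.1846 0.105 ]
top bow_top 0.72 [203.2 232.2] [0.4609 0.4224 0.141 ]
top crossbar 0.69 [364.4 198. ] [ 0.5927 -0.1681  0.152 ]
top t_upright 0.75 [357.3 199.5] [ 0.5967 -0.1538  0.042 ]
```

View pics/w4.png

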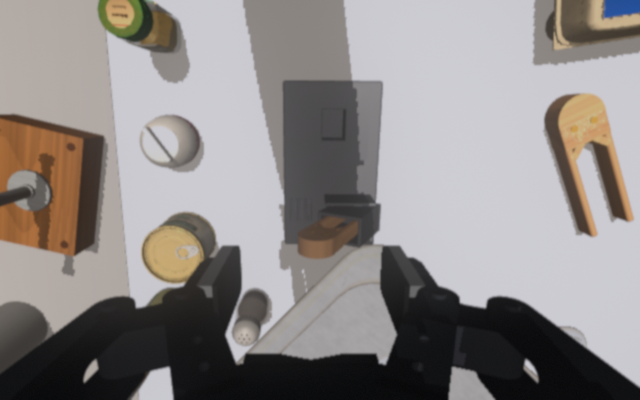

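The upright stands in the foot, with its collar at about (28,190). The bow of the small tongs sticks out at about (322,238), leaning to -y, and the bystanders look undisturbed. Next I turn the jaws across the 18 mm width.

Emit:
move_arm([
  [2,0,0],
  [4,0,0],
  [6,0.5,0],
  [6.1,0.8,0],
  [6.1,0.8,0],
], turn=[-0.18,-0.36,-0.54,-0.72,-0.9])

```text
clock: 11.45
tcp_pos: [0.6181, 0.1772, 0.327]
ee_rot: [[0.751, 0.66, -0.0], [0.66, -0.751, -0.0], [-0.0, -0.0, -1.0]]
contact_force: [0.2, -0.2, -0.7]
finger_gap: 0.06
```

Emit:
move_arm([
  [0,0,0],
  [0,0,-2],
  [0,0,-5],
  [0,0,-8],
  [0,0,-8],
], turn=[-0.18,-0.36,-0.54,-0.69,-0.69])

```text
clock: 12.08
tcp_pos: [0.6162, 0.1768, 0.2439]
ee_rot: [[0.999, 0.039, -0.006], [0.039, -0.999, -0.001], [-0.006, 0.001, -1.0]]
contact_force: [0.1, -0.2, -0.1]
finger_gap: 0.0602
```

Run:
```python
from h import *
np.set_printoptions(precision=4,suppress=True)
s=sensors.state(); print(s['clock'],s['tcp_pos'],s['ee_rot'],s['joints'])
im=save('wrist','w5.png'); s=sensors.state(); print(s['tcp_pos'])
for t,z in (('bow_top',.141),('tongs',.105)):
    for r in optics.landmark_of('wrist',t)[:3]: print(t,round(r['p'],2),np.round(r['pixel'],1),atz('wrist',r['pixel'],z))
```

```text
12.075 [0.6162 0.1768 0.2439] [[ 0.9992  0.0386 -0.0063]
 [ 0.0386 -0.9993 -0.0013]
 [-0.0063  0.001  -1.    ]] [ 0.1957  0.1157  1.6802 -0.      1.352   0.157 ]
[0.6173 0.177  0.2463]
bow_top 0.6 [318.1 225.5] [0.6236 0.1667 0.141 ]
tongs 0.81 [316.1 183.1] [0.6227 0.1882 0.105 ]
```

View pics/w5.png

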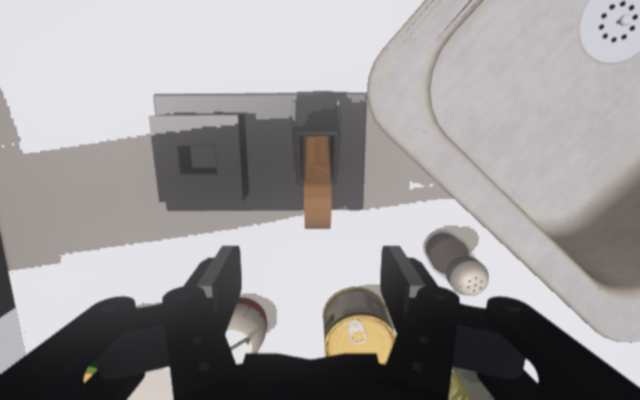

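The bow now lies squarely between the jaws, cols 304-331 with its end at row 228. The jaw centre line is about 3 mm off in x, so I correct that and go down.

Emit:
move_arm([
  [0.35,-0.3,-4],
  [0.35,-0.3,-8],
  [0.35,-0.3,-11],
  [0.35,-0.3,-11],
  [0.35,-0.3,-11],
], turn=[0,0,0,0,0])

```text
clock: 12.85
tcp_pos: [0.6229, 0.1745, 0.1401]
ee_rot: [[0.999, 0.038, 0.004], [0.038, -0.999, 0.001], [0.004, -0.001, -1.0]]
contact_force: [0.1, -0.1, -0.2]
finger_gap: 0.0603
```

Emit:
move_arm([
  [0,0,0],
  [0,0,0],
  [0,0,0],
  [0,0,0],
  [0,0,0],
], turn=[0,0,0,0,0], claw=1.0)

```text
clock: 13.48
tcp_pos: [0.6219, 0.1743, 0.1389]
ee_rot: [[0.999, 0.037, 0.002], [0.037, -0.999, 0.0], [0.002, -0.0, -1.0]]
contact_force: [-1.2, -0.5, 5.9]
finger_gap: 0.0168
```

Emit:
move_arm([
  [0.03,-0.78,1.4],
  [0.06,-1.55,2.8],
  [0.09,-2.33,4.2],
  [0.12,-3.1,5.6],
  [0.15,-3.9,7],
], turn=[0,0,0,0,0])

```text
clock: 14.1
tcp_pos: [0.6228, 0.1336, 0.2082]
ee_rot: [[0.999, 0.037, -0.0], [0.037, -0.999, -0.002], [-0.0, 0.002, -1.0]]
contact_force: [-1.2, -0.6, -1.0]
finger_gap: 0.0166
```

Emit:
move_arm([
  [0,0,4],
  [0,0,8],
  [0,-4,9],
  [0,-6,9],
  [0,-6,9],
], turn=[0,0,0,-0.1,-0.22])

```text
clock: 14.72
tcp_pos: [0.6228, 0.0723, 0.2981]
ee_rot: [[0.982, -0.188, 0.0], [-0.188, -0.982, -0.002], [0.001, 0.002, -1.0]]
contact_force: [-0.6, 0.2, -1.3]
finger_gap: 0.0171
```

Run:
```python
from h import *
np.set_printoptions(precision=4,suppress=True)
sensors.state()
im=save('wrist','w6.png'); s=sensors.state(); print(s['clock'],s['tcp_pos'],s['ee_rot'],s['contact_force'],s['finger_gap'])
for t,z in (('bow_top',.28),('tongs',.25),('crossbar',.152),('t_upright',.042)):
    for r in optics.landmark_of('wrist',t)[:3]: print(t,round(r['p'],2),np.round(r['pixel'],1),atz('wrist',r['pixel'],z))
save('scene','s6.png')
for t in ('bow_top','tongs','crossbar'):
    for r in optics.landmark_of('scene',t)[:3]: print('scene',t,round(r['p'],2),np.round(r['pixel'],1),atz('scene',r['pixel'],.152))
b=cv2.imread('pics/s6.png')[80:300,220:420]
cv2.imwrite('pics/b6.png',np.hstack([cv2.resize(b,(364,400)),cv2.imread('pics/w6.png')[:,100:530]]))
```

```text
14.775 [0.6227 0.073  0.2978] [[ 0.9817 -0.1902 -0.0001]
 [-0.1902 -0.9817 -0.002 ]
 [ 0.0002  0.002  -1.    ]] [-0.6546 -0.0322 -0.7818] 0.017139504413833474
t_upright 0.56 [329.4 351.2] [ 0.6041 -0.1546  0.042 ]
scene bow_top 0.76 [393.5 181.3] [0.6556 0.3097 0.152 ]
scene bow_top 0.69 [329.9 154.7] [0.3814 0.2055 0.152 ]
scene tongs 0.7 [333.5 160.8] [0.4304 0.1935 0.152 ]
scene tongs 0.56 [411.6 187.1] [0.7159 0.3435 0.152 ]
scene crossbar 0.61 [266.4 205.5] [ 0.5998 -0.1544  0.152 ]
```

View pics/b6.png

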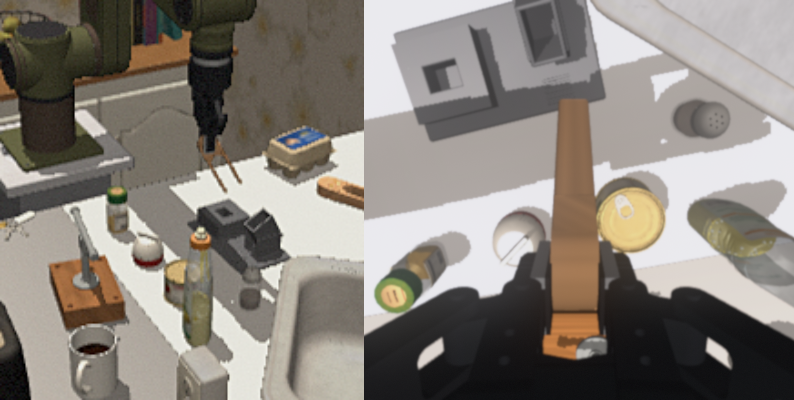

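The tongs are held with their arms pointing to +y and down. The predicted arm end, row 98.8, matches the observed row of about 99, so the grip geometry is confirmed. I'll hang them about 46 mm off the post on the near side, clear of the grip block, coming in along the tongs' own slope.

Emit:
move_arm([
  [-1.5,-5.7,0],
  [-3,-11.4,0],
  [-4.5,-17.1,0],
  [-6,-22.9,0],
  [-7.5,-28.6,0],
], turn=[0.007,0.007,0.007,0.007,0.007])

```text
clock: 15.8
tcp_pos: [0.5472, -0.2124, 0.2976]
ee_rot: [[0.985, -0.174, 0.0], [-0.174, -0.985, -0.0], [0.001, 0.0, -1.0]]
contact_force: [0.2, -1.1, -0.6]
finger_gap: 0.017
```

Emit:
move_arm([
  [0,0,0],
  [0,0,-1.2],
  [0,0,-2.4],
  [0,0,-2.4],
  [0,0,-2.4],
], turn=[0,0,0,0,0])

```text
clock: 16.42
tcp_pos: [0.5481, -0.2099, 0.2731]
ee_rot: [[0.985, -0.174, -0.0], [-0.174, -0.985, 0.0], [-0.0, -0.0, -1.0]]
contact_force: [-0.6, 0.1, -1.0]
finger_gap: 0.0173
```

Run:
```python
from h import *
np.set_printoptions(precision=4,suppress=True)
im=save('wrist','w7.png')[:,:,::-1].copy(); s=sensors.state(); print(s['clock'],s['tcp_pos'],s['ee_rot'],s['contact_force'])
c=np.array([.604,-.1605,.152]);u=np.array([.983,-.183,0])
L=np.array([c+k*u+np.array([-u[1]*j,u[0]*j,0])*.006 for j in(1,-1) for k in(-.081,.081)])
p=np.round(proj('wrist',L)).astype(int); print(p)
for i in(0,2): cv2.line(im,tuple(map(int,p[i])),tuple(map(int,p[i+1])),(0,0,255),1)
cv2.imwrite('pics/w7o.png',im)
```

```text
16.475 [ 0.5482 -0.2102  0.2736] [[ 0.9848 -0.174   0.0004]
 [-0.174  -0.9848 -0.0001]
 [ 0.0004  0.0001 -1.    ]] [0.4592 0.0932 0.2185]
[[259 109]
 [503 111]
 [259 128]
 [500 130]]
```

View pics/w7o.png

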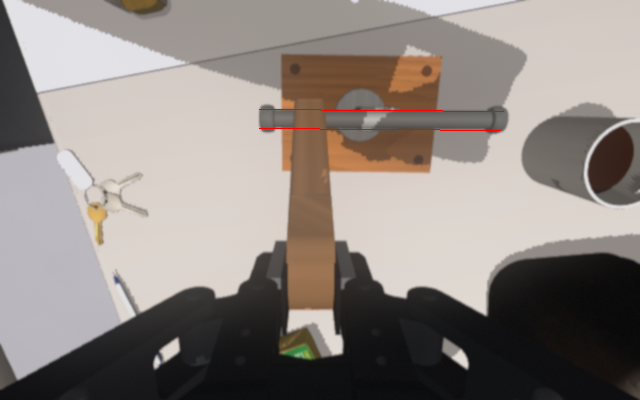

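The projected bar (red) lies right on the real one. The tongs are at col ~309, about 48 mm left of the bar's middle (382), between post and knob with margin. Now I lower them along the slope.

Emit:
move_arm([
  [-0.07,-0.29,0],
  [-0.07,-0.29,0],
  [0.08,0.55,-1.5],
  [0.24,1.4,-3.1],
  [0.39,2.25,-4.6],
], turn=[-0.009,-0.009,-0.009,-0.009,-0.009])

```text
clock: 17.1
tcp_pos: [0.5513, -0.1873, 0.2252]
ee_rot: [[0.983, -0.184, -0.002], [-0.184, -0.983, 0.001], [-0.002, -0.001, -1.0]]
contact_force: [0.5, -0.5, -0.1]
finger_gap: 0.0169
```

Run:
```python
from h import *
np.set_printoptions(precision=4,suppress=True)
optics.capture('wrist'); s=sensors.state(); p=np.array(s['tcp_pos']); print(p,s['contact_force'],s['finger_gap'])
# bar in tongs frame
a=np.array([.184,.983]); Q=np.array([.5588,-.1521]); r=np.array([(Q-p[:2])@a, .152-p[2]])-np.array([.0136,-.0339])
u=np.array([-.485,.875]);n=np.array([.875,.485]); print('bar along',r@u,'across',r@n, 'remaining',(np.array([.5552,-.1712,.1964])-p)*100)
```

```text
[ 0.5504 -0.1859  0.2227] [-0.6736  1.2632 -2.7096] 0.017193774466028433
bar along -0.04244655135911668 across 0.0007166623980331634 remaining [ 0.482   1.4721 -2.6262]
```

Emit:
move_arm([
  [0.1,0.5,-0.9],
  [0.25,1.0,-1.8],
  [0.4,1.45,-2.6],
  [0.4,1.45,-2.6],
], turn=[0,0,0,0])

```text
clock: 17.65
tcp_pos: [0.5554, -0.1734, 0.2004]
ee_rot: [[0.983, -0.184, -0.001], [-0.184, -0.983, 0.001], [-0.001, -0.0, -1.0]]
contact_force: [0.2, -0.1, -1.0]
finger_gap: 0.0171
```

Run:
```python
from h import *
np.set_printoptions(precision=4,suppress=True)
optics.capture('wrist'); s=sensors.state(); p=np.array(s['tcp_pos']); print(p,s['contact_force'],s['finger_gap'])
a=np.array([.184,.983]); Q=np.array([.5588,-.1521]); r=np.array([(Q-p[:2])@a, .152-p[2]])-np.array([.0136,-.0339])
u=np.array([-.485,.875]);n=np.array([.875,.485]); print('bar along',r@u,'across',r@n)
```

```text
[ 0.5557 -0.1737  0.2011] [ 0.319  -0.2201 -1.0233] 0.01718265975773
bar along -0.017237028029937186 across -0.00020039143877893456
```

Emit:
move_arm([
  [0.03,0.17,-0.3],
  [0.06,0.33,-0.6],
  [0.06,0.33,-0.6],
], turn=[0,0,0])

```text
clock: 18.08
tcp_pos: [0.5562, -0.1704, 0.195]
ee_rot: [[0.983, -0.184, -0.0], [-0.184, -0.983, 0.0], [-0.001, -0.0, -1.0]]
contact_force: [0.4, 0.1, -0.3]
finger_gap: 0.0168
```

Emit:
move_arm([
  [0,0,0],
  [0,0,0],
  [0,0,0],
  [0,0,0],
  [0,0,0],
], turn=[0,0,0,0,0], claw=3.4)

```text
clock: 18.7
tcp_pos: [0.5563, -0.1705, 0.1954]
ee_rot: [[0.983, -0.184, 0.0], [-0.184, -0.983, -0.0], [0.0, 0.0, -1.0]]
contact_force: [0.5, -0.6, 0.1]
finger_gap: 0.0336
```

Emit:
move_arm([
  [0,0,0],
  [0,0,0],
  [0,0,0.5],
  [0,0,2],
  [0,0,4],
], turn=[0,0,0,0,0])

```text
clock: 19.32
tcp_pos: [0.5563, -0.1705, 0.2366]
ee_rot: [[0.983, -0.184, 0.0], [-0.184, -0.983, 0.0], [0.0, -0.0, -1.0]]
contact_force: [0.2, 0.2, 0.3]
finger_gap: 0.0342
```

Emit:
move_arm([
  [0,0,4],
  [0,0,8],
  [-2,0,10],
  [-6,0,10],
  [-10,0,10],
], turn=[0,0,0,0,0])

```text
clock: 19.95
tcp_pos: [0.4556, -0.1706, 0.3378]
ee_rot: [[0.983, -0.183, 0.003], [-0.183, -0.983, -0.002], [0.003, 0.001, -1.0]]
contact_force: [0.4, -0.0, -0.4]
finger_gap: 0.034
```

Run:
```python
from h import *
a=save('scene','s8.png'); 
for i in range(16): optics.capture('wrist')
b=save('scene','s9.png'); t=save('top','t9.png'); w=save('wrist','w9.png'); s=sensors.state(); print(s['clock'],s['tcp_pos'],s['finger_gap'])
f=lambda im:im[130:290,200:340]
print('motion',np.abs(f(a).astype(int)-f(b)).max(axis=2).mean(), (np.abs(f(a).astype(int)-f(b)).max(axis=2)>40).sum())
z=[cv2.resize(np.ascontiguousarray(f(x)[:,:,::-1]),(400,457),interpolation=cv2.INTER_CUBIC) for x in (a,)]
w=cv2.copyMakeBorder(cv2.resize(w[:,:,::-1],(400,250)),0,207,0,0,cv2.BORDER_CONSTANT); w[257:457,:]=cv2.resize(t[160:240,280:440,::-1],(400,200))
cv2.imwrite('pics/z9.png',np.hstack(z+[w]))
```

```text
20.95 [ 0.45632244 -0.17048613  0.33530657] 0.03401724280754501
motion 4.222901785714286 22
```

View pics/z9.png

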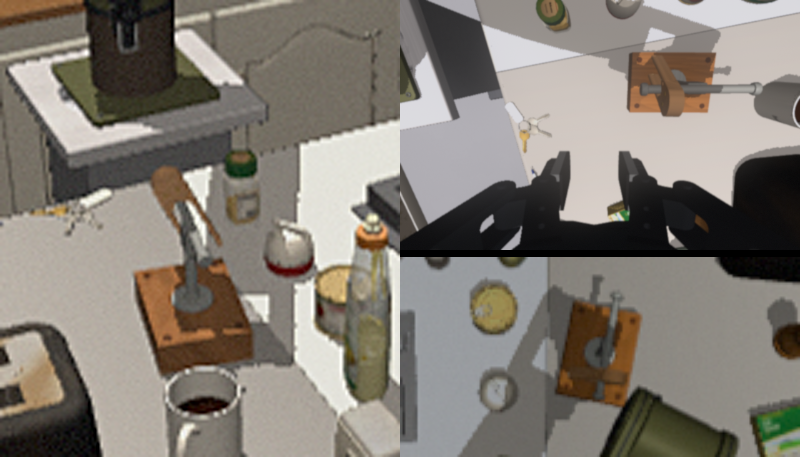

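The picture shows the tongs straddling the bar on the near side of the post, with the upright seated. They still look tilted, or are swinging. My viewing budget is used up, so I'll measure tilt and motion numerically by fitting a tongs model to the network's masks.

```bash
cat > tilt.py <<'E'
from h import *
from scipy.optimize import minimize
c=np.array([.5588,-.1521,.152]);ub=np.array([.983,-.183,0]);a=np.array([.183,.983,0]);Z=np.array([0,0,1.])
def sil(cam,th,da=0,db=0,dz=0):
    u=-np.sin(th)*a+np.cos(th)*Z; n=np.cos(th)*a+np.sin(th)*Z
    O=c+6e-3*u+da*a+db*ub+dz*Z; m=np.zeros((400,640),np.uint8)
    def add(pts):
        P=np.array([O+x*n+y*ub+z*u for x,z in pts for y in(-.009,.009)])
        cv2.fillConvexPoly(m,cv2.convexHull(np.round(proj(cam,P)).astype(np.int32)),1)
    for s in(1,-1): add([(s*.013,0),(s*.019,0),(s*.013,-.085),(s*.019,-.085)])
    t=np.linspace(0,np.pi,15); add([(-.019,0),(.019,0)]+[(.019*np.cos(k),.022+.019*np.sin(k)) for k in t])
    return m.astype(bool)
def fit(cam):
    best=None
    for r in optics.cut_out(cam,'tongs'):
        m=r['pixels']
        if (m&cv2.dilate(sil(cam,.25).astype(np.uint8),np.ones((9,9))).astype(bool)).sum()>.5*m.sum():
            for th in np.arange(-.8,.85,.05):
                for da in np.arange(-.012,.013,.004):
                  for db in (-.008,0,.008):
                    s=sil(cam,th,da,db); iou=(s&m).sum()/(s|m).sum()
                    if best is None or iou>best[0]: best=(round(iou,3),round(th,2),round(da,3),db,r['rect'])
    return best
E
python3 - <<'E'
from tilt import *
for k in range(3):
    for cam in('scene','wrist'):
        im=optics.capture(cam); print(round(sensors.state()['clock'],2),cam,fit(cam))
    for j in range(4): optics.capture('top')
p,q=[cv2.imread(f'pics/s{i}.png').astype(int) for i in(8,9)]
cur=optics.capture('scene')[:,:,::-1].astype(int)
for x in(p,q): d=np.abs(x-cur).max(2)[150:250,230:300]; ys,xs=np.where(d>30); print(len(xs), (xs.min()+230,xs.max()+230,ys.min()+150,ys.max()+150) if len(xs) else '')
E
```

```text
21.0 scene None
21.1 wrist None
21.4 scene (np.float64(0.578), np.float64(0.3), np.float64(-0.004), 0.008, [250.6, 188.9, 269.9, 208.5])Traceback (most recent call last):
  File "<stdin>", line 4, in <module>
  File "tilt.py", line 21, in fit
    s=sil(cam,th,da,db); iou=(s&m).sum()/(s|m).sum()
  File "tilt.py", line 10, in sil
    for s in(1,-1): add([(s*.013,0),(s*.019,0),(s*.013,-.085),(s*.019,-.085)])
                    ~~~^^^^^^^^^^^^^^^^^^^^^^^^^^^^^^^^^^^^^^^^^^^^^^^^^^^^^^^
  File "tilt.py", line 9, in add
    cv2.fillConvexPoly(m,cv2.convexHull(np.round(proj(cam,P)).astype(np.int32)),1)
                                                 ~~~~^^^^^^^
  File "h.py", line 19, in proj
    s=sensors.state(); W=np.eye(4); W[:3,:3]=s['ee_rot']; W[:3,3]=s['tcp_pos']; T=W@np.array(m['hand_eye'])
ValueError: time passes only in moves, steps and waits
```

```bash
python3 - <<'E'
import re
s=open('h.py').read()
s=s.replace("def ray(","_c=[]\ndef _st():\n    if not _c: _c.append(sensors.state())\n    return _c[0]\ndef ray(",1).replace("s=sensors.state(); W","s=_st(); W")
open('h.py','w').write(s)
E
python3 - <<'E'
from tilt import *
np.set_printoptions(precision=1,suppress=True)
for th in(0,.15,.3,.45,.6):
    u=-np.sin(th)*a+np.cos(th)*Z;n=np.cos(th)*a+np.sin(th)*Z;O=c+.006*u
    print(th,proj('scene',np.array([O+.041*u,O-.085*u+.016*n,O-.085*u-.016*n])).ravel())
# colour-based series
ims=[cv2.imread(f'pics/s{i}.png') for i in(8,9)]
ims.append(optics.capture('scene')[:,:,::-1].copy())
for j in range(3): optics.capture('top')
ims.append(optics.capture('scene')[:,:,::-1].copy())
def wood(im):
    h=cv2.cvtColor(im,cv2.COLOR_BGR2HSV); m=(h[...,0]<18)&(h[...,1]>75)&(h[...,2]>40)
    z=np.zeros_like(m); z[170:222,240:290]=m[170:222,240:290]; return z
for im in ims:
    m=wood(im); ys,xs=np.where(m); print('n',len(xs),'cent',xs.mean(),ys.mean(),'rows',ys.min(),ys.max())
    best=max(((s&m)[170:222].sum()/(s|m)[170:222].sum(),th,da,db) for th in np.arange(-.6,.85,.05) for da in(-.008,-.004,0,.004,.008) for db in(-.01,0,.01) for s in[sil('scene',th,da,db)])
    print('best',np.array(best).round(3))
m=wood(ims[-1])
for r in m[184:224,244:290]: print(''.join('#' if x else '.' for x in r))
E
```

```text
0 [261.6 187.1 267.7 217.9 258.4 219.4]
0.15 [259.5 187.5 271.  216.6 261.9 219.2]
0.3 [257.4 188.2 274.1 214.9 265.4 218.6]
0.45 [255.5 189.2 276.9 212.9 268.8 217.5]
0.6 [253.7 190.4 279.4 210.5 272.  216.1]
n 224 cent 263.2544642857143 198.19642857142858 rows 184 221
best [0.6 0.4 0.  0. ]
n 222 cent 263.509009009009 198.15765765765767 rows 184 221
best [0.6 0.4 0.  0. ]
n 222 cent 263.35585585585585 198.25225225225225 rows 184 221Traceback (most recent call last):
  File "<stdin>", line 16, in <module>
  File "<stdin>", line 16, in <genexpr>
  File "tilt.py", line 10, in sil
    for s in(1,-1): add([(s*.013,0),(s*.019,0),(s*.013,-.085),(s*.019,-.085)])
                    ~~~^^^^^^^^^^^^^^^^^^^^^^^^^^^^^^^^^^^^^^^^^^^^^^^^^^^^^^^
  File "tilt.py", line 9, in add
    cv2.fillConvexPoly(m,cv2.convexHull(np.round(proj(cam,P)).astype(np.int32)),1)
                                                 ~~~~^^^^^^^
  File "h.py", line 20, in proj
    m=optics.camera_model(cam);
ValueError: time passes only in moves, steps and waits
```

The tongs are still, but they rest by friction at about 0.4 rad of tilt, with the bar about 3 mm off the gap's middle. To get them hanging plumb I'll regrip the bow, shift it a few mm along the gap, set it down and let go.

Emit:
move_arm([
  [4,0,0],
  [8,0.1,0],
  [9.95,0.1,0],
  [9.95,0.1,0],
  [9.95,0.1,-4],
], turn=[0,0,0,0,0], claw=4)

```text
clock: 22.42
tcp_pos: [0.5572, -0.1703, 0.2992]
ee_rot: [[0.983, -0.184, 0.007], [-0.184, -0.983, -0.003], [0.008, 0.002, -1.0]]
contact_force: [0.1, 0.4, -0.4]
finger_gap: 0.0398
```

Emit:
move_arm([
  [0,0,-3],
  [0,0,-6],
  [0,0,-8.5],
  [0,0,-10.2],
  [0,0,-10.2],
], turn=[0,0,0,0,0])

```text
clock: 23.05
tcp_pos: [0.5547, -0.1693, 0.192]
ee_rot: [[0.983, -0.184, -0.003], [-0.184, -0.983, 0.001], [-0.003, -0.001, -1.0]]
contact_force: [-0.7, 0.3, 0.2]
finger_gap: 0.0398
```

Emit:
move_arm([
  [0,0,0],
  [0,0,0],
  [0,0,0],
  [0,0,0],
], turn=[0,0,0,0], claw=1.2)

```text
clock: 23.55
tcp_pos: [0.5565, -0.1698, 0.1949]
ee_rot: [[0.983, -0.184, 0.002], [-0.184, -0.983, -0.001], [0.002, 0.0, -1.0]]
contact_force: [-1.1, -0.5, 6.3]
finger_gap: 0.0169
```

Emit:
move_arm([
  [0,0,0.3],
  [0,0,0.6],
  [0.1,0.54,0.8],
  [0.1,0.54,0.6],
  [0.1,0.54,0.5],
], turn=[0,0,0,0,0])

```text
clock: 24.18
tcp_pos: [0.5567, -0.164, 0.198]
ee_rot: [[0.983, -0.184, -0.0], [-0.184, -0.983, -0.0], [-0.0, 0.0, -1.0]]
contact_force: [0.6, -0.2, -0.5]
finger_gap: 0.0173
```

Emit:
move_arm([
  [0,0,-0.1],
  [0,0,-0.2],
  [0,0,-0.2],
], turn=[0,0,0])

```text
clock: 24.55
tcp_pos: [0.5568, -0.1641, 0.1961]
ee_rot: [[0.983, -0.184, -0.0], [-0.184, -0.983, 0.0], [-0.0, -0.0, -1.0]]
contact_force: [-0.4, 0.2, -0.5]
finger_gap: 0.017
```

Emit:
move_arm([
  [0,0,0],
  [0,0,0],
  [0,0,0],
  [0,0,0],
  [0,0,0],
], turn=[0,0,0,0,0], claw=4)

```text
clock: 25.18
tcp_pos: [0.5568, -0.1641, 0.1964]
ee_rot: [[0.983, -0.184, 0.0], [-0.184, -0.983, 0.0], [0.0, -0.0, -1.0]]
contact_force: [0.5, 0.6, 0.9]
finger_gap: 0.0399
```

Emit:
move_arm([
  [0,0,1],
  [0,0,5],
  [0,0,10],
  [-4,0,14],
  [-10,0,14],
], turn=[0,0,0,0,0])

```text
clock: 25.8
tcp_pos: [0.4577, -0.1648, 0.3422]
ee_rot: [[0.983, -0.183, 0.008], [-0.183, -0.983, -0.004], [0.009, 0.003, -1.0]]
contact_force: [-0.6, -0.7, 0.2]
finger_gap: 0.0402
```

```bash
cat > chk.py <<'E'
import tilt
from tilt import *
import h,sys
_m={}
_cm=optics.camera_model
class O:  # cached camera models
    pass
M=_cm('scene')
def proj(cam,P):
    T=np.array(M['pose']); p=(np.asarray(P)-T[:3,3])@T[:3,:3]
    return np.c_[M['fx']*p[:,0]/p[:,2]+M['cx'],M['fy']*p[:,1]/p[:,2]+M['cy']]
tilt.proj=proj
ims=[optics.capture('scene')[:,:,::-1].copy()]
for j in range(10): optics.capture('top')
ims.append(optics.capture('scene')[:,:,::-1].copy())
cv2.imwrite(f'pics/c{sys.argv[1]}.png',ims[1])
S=[(sil('scene',th,da,db,dz),th,da,db,dz) for th in np.arange(-.8,.85,.05) for da in(-.008,-.004,0,.004,.008) for db in(-.01,0,.01) for dz in (-.003,0,.003)]
for im in ims:
    hh=cv2.cvtColor(im,cv2.COLOR_BGR2HSV); m=(hh[...,0]<18)&(hh[...,1]>75)&(hh[...,2]>40)
    b=[170,222,240,290]; m=m[b[0]:b[1],b[2]:b[3]]
    r=sorted([((s[b[0]:b[1],b[2]:b[3]]&m).sum()/(s[b[0]:b[1],b[2]:b[3]]|m).sum(),)+k for s,*k in S for k in[tuple(k)]],reverse=True)[:4]
    print(np.array(r).round(3)); ys,xs=np.where(m); print(len(xs),xs.mean()+240,ys.mean()+170)
for q in m: print(''.join('#' if x else '.' for x in q))
d=np.abs(ims[0].astype(int)-ims[1]).max(2)[b[0]:b[1],b[2]:b[3]]; print('moving px',(d>40).sum())
E
python3 chk.py 1
```

```text
[[ 0.596  0.2    0.004  0.    -0.003]
 [ 0.586  0.2    0.     0.01   0.003]
 [ 0.584  0.2    0.     0.     0.003]
 [ 0.583  0.25   0.     0.01   0.003]]
220 264.96363636363634 198.43636363636364
[[ 0.595  0.2    0.004  0.    -0.003]
 [ 0.585  0.2    0.     0.01   0.003]
 [ 0.578  0.2    0.     0.     0.003]
 [ 0.578  0.25   0.     0.01   0.003]]
226 265.2300884955752 198.73008849557522
..................................................
..................................................
..................................................
..................................................
..................................................
..................................................
..................................................
..................................................
..................................................
..................................................
..................................................
..................................................
..................................................
................................................
[... 1252 characters left out ...]
.....##..................
.....................#.........#..................
.....................#.........#..................
.....................##........#..................
.....................##.........#.................
......................#.........#.................
......................##........##................
......................##........##................
.......................#........##................
.......................##........#................
.......................##........#................
.......................##.........................
........................#............#............
.................................#####............
moving px 4
```

Both arms are clearly on either side of the bar and still, with the tilt down to about 0.2 rad. One more small shift should bring it closer to plumb.

Emit:
move_arm([
  [4,0,0],
  [8,0.2,0],
  [10,0.2,0],
  [10,0.2,0],
  [10,0.2,-4],
], turn=[0,0,0,0,0])

```text
clock: 27.02
tcp_pos: [0.5585, -0.1628, 0.3]
ee_rot: [[0.983, -0.184, 0.007], [-0.184, -0.983, -0.003], [0.007, 0.002, -1.0]]
contact_force: [0.1, -1.1, -1.3]
finger_gap: 0.0398
```

Emit:
move_arm([
  [0,0,-3],
  [0,0,-6],
  [0,0,-8.5],
  [0,0,-10.1],
  [0,0,-10.1],
], turn=[0,0,0,0,0])

```text
clock: 27.65
tcp_pos: [0.5559, -0.1619, 0.1941]
ee_rot: [[0.983, -0.184, -0.002], [-0.184, -0.983, 0.001], [-0.003, -0.0, -1.0]]
contact_force: [0.2, 0.2, 0.5]
finger_gap: 0.0398
```

Emit:
move_arm([
  [0,0,0],
  [0,0,0],
  [0,0,0],
  [0,0,0],
], turn=[0,0,0,0], claw=1.2)

```text
clock: 28.15
tcp_pos: [0.5575, -0.1623, 0.1969]
ee_rot: [[0.983, -0.184, 0.002], [-0.184, -0.983, -0.001], [0.002, 0.0, -1.0]]
contact_force: [-1.1, -0.7, 5.3]
finger_gap: 0.0168
```

Emit:
move_arm([
  [0,0,0.2],
  [0,0,0.4],
  [0.07,0.38,0.4],
  [0.07,0.38,0.2],
  [0.07,0.38,0.1],
], turn=[0,0,0,0,0])

```text
clock: 28.78
tcp_pos: [0.5578, -0.1586, 0.1972]
ee_rot: [[0.983, -0.184, 0.001], [-0.184, -0.983, -0.001], [0.001, 0.001, -1.0]]
contact_force: [-2.2, -0.7, 6.5]
finger_gap: 0.0169
```

Emit:
move_arm([
  [0,0,0],
  [0,0,0],
  [0,0,0],
  [0,0,0],
  [0,0,0],
], turn=[0,0,0,0,0], claw=4)

```text
clock: 29.4
tcp_pos: [0.5575, -0.1583, 0.1963]
ee_rot: [[0.983, -0.184, -0.0], [-0.184, -0.983, 0.0], [-0.0, -0.0, -1.0]]
contact_force: [0.0, -0.2, -0.2]
finger_gap: 0.0398
```

Emit:
move_arm([
  [0,0,1],
  [0,0,5],
  [0,0,10],
  [-4,0,14],
  [-10,0,14],
], turn=[0,0,0,0,0])

```text
clock: 30.02
tcp_pos: [0.4585, -0.159, 0.3422]
ee_rot: [[0.983, -0.183, 0.008], [-0.183, -0.983, -0.004], [0.009, 0.002, -1.0]]
contact_force: [-0.3, 0.8, 0.2]
finger_gap: 0.0398
```

```bash
python3 chk.py 2 | grep -v '^\.\{50\}$'
python3 - <<'E'
from h import *
optics.capture('scene'); print([(t,np.round(r[0]['pixel'],1)) for t in('t_upright','soap_bottle','timer','spice_jar','tomato_tin','butter_pack') for r in[optics.landmark_of('scene',t)] if r])
E
```

```text
[[ 0.595  0.1    0.004  0.    -0.003]
 [ 0.591  0.1    0.004  0.     0.   ]
 [ 0.573  0.1    0.004  0.01   0.   ]
 [ 0.572  0.1    0.004  0.01   0.003]]
223 265.57847533632287 198.31838565022423
[[ 0.602  0.1    0.004  0.    -0.003]
 [ 0.598  0.1    0.004  0.     0.   ]
 [ 0.58   0.1    0.004  0.01   0.   ]
 [ 0.579  0.1    0.004  0.01   0.003]]
227 265.5726872246696 198.43612334801762
..........................................###.#...
..........................................#####...
........................#....................#....
....................#######.......................
...................#########......................
...................##########.....................
..................###########.....................
..................###########.....................
..................###########.....................
..................###########.....................
..................###########.....................
...................##########.....................
...................##.########....................
...................###########..................
[... 729 characters left out ...]
........#........##...................
....................##........#...................
....................##........#...................
....................##........#...................
....................##........#...................
....................##........##..................
.....................#............................
.....................#............................
.....................#............................
................................######............
moving px 9
[('t_upright', array([267.8, 232.2])), ('soap_bottle', array([328.5, 265.7])), ('timer', array([298.8, 220.4])), ('spice_jar', array([283.2, 208.3])), ('butter_pack', array([169.7, 249.3]))]
```

The tongs now hang about 5° from plumb and are still, and the bystanders are where they were. I'm handing the job in.

```bash
python3 -c "
from plant import job_done; print(job_done())"
```

```text
the job is handed in; nothing more can be done
None
```

The upright is plugged into the foot and the tongs hang over the crossbar. I handed the job in about 31 s into the 64 s allowed; no verdict came back.

- **Upright:** I gripped it by its block and turned it to the foot's yaw. It came to rest at the same TCP height (0.139 m) at which I had gripped it on the 42 mm rack block, so the collar is home. Then I let go.
- **Tongs:** I drew them out along the sleeve's slope and hung them about 46 mm from the post, on the near side. They first came to rest by friction, tilted about 23°. Two small regrips and shifts brought that to about 11° and then about 5–6°.
- **Last checks:** In the last scene pictures, about half a second apart, one arm hangs on each side of the bar and the tongs do not move. The gripper is clear of everything.
- **Bystanders:** The soap bottle, timer, spice jar and butter pack were found within about 3.5 px of where they started. The tomato tin was not reported in that last check; it was last seen in the picture taken after the first hanging.
- **Weak points:** The tilt figure is a coarse mask fit (overlap about 0.6), and I had no pictures left to view, so I did not look at the final hang directly. The scene camera's absolute positions were also about 10 mm off the wrist camera's, so I relied on the wrist camera and arm positions.

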